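Bolt down the valve manifold's bracket

TASK

The bracket of the valve manifold is being bolted to the bench. Slip the rubber bush over the stud at the end of the bracket's foot, down until it sits flat on the foot, and then the steel plate washer over the stud, fully home on the bush. Then reach down into the gap between the bracket's upright and the manifold, take the hexagon bolt head at the bottom by two opposite flats without turning it, and finish while holding it firmly, so that a colleague can tighten the nut under the bench; leave the other things on the bench where they are.

Things in the scene. Friction and masses are not known exactly. Their poses are not given: they have to be found in the camera images.
- bracket: Grey painted steel angle bracket with an aluminium valve manifold, fixed to the bench. Origin: on the bench surface, under the middle of the gap between upright and manifold; z up, y along the gap (58 mm wide, open at the top), x across it. Foot: plate 10 mm thick, x -77 to +37 mm, y -176 to +116 mm; its plain end (y below -85 mm) carries the stud.
- upright_top (a point): Middle of the upright plate's top edge, x +33, y +14 mm in the bracket's frame, 80 mm above the bench. The plate is 8 mm thick, 198 mm long; its inner face at x = +29 mm is one wall of the gap. End webs, 55 mm high, close the gap's ends at y = -79 and +107 mm.
- manifold_top (a point): Middle of the manifold bar's top, x -47, y +14 mm in the bracket's frame, 62 mm above the bench. The bar is 36 x 198 mm; its inner face at x = -29 mm is the other wall of the gap. On its outer side are three ball valves with black levers, out to x = -131 mm, up to 71 mm above the bench.
- stud_base (a point): The point where the axis of the stud meets the top of the bracket's foot, 10 mm above the bench, at x 0, y -135 mm in the bracket's frame (same axes as the bracket). The stud is a threaded steel post, diameter 16 mm, 47 mm tall, upright, its top 4 mm tapered.
- stud_tip (a point): Top of the stud, on its axis, 57 mm above the bench.
- bolt: Steel hexagon bolt, head up, at the bottom of the gap, at x 0, y +14 mm in the bracket's frame. Head 30 mm across flats, 13 mm tall, on a round washer 37 mm wide, 4 mm thick, on the foot. Origin: on its axis at the underside of the head, 14 mm above the bench; z up. Two flats face its +y and -y; its y axis lies within 0.25 rad of the bracket's y. Finger-tight: turns if forced (0.04 N m).
- bolt_corner (a point): One corner of the bolt head's top (17.3 mm from the axis), at x +8.7, y +15, z +13 mm in the bolt's frame: shows how far the bolt has been turned.
- bush: Black rubber bush: a thick ring, outer diameter 44 mm, bore 19 mm, 22 mm high, lying flat, loose, 34 g. Origin: centre of its underside, on the axis; z up.
- washer: Steel plate washer: a flat ring, outer diameter 54 mm, bore 19 mm, 8 mm thick, lying flat, loose, about 126 g. Origin: centre of its underside, on the axis; z up.
- spanner: Bystander: a steel open-ended spanner, 220 mm long, lying flat.
- nut: Bystander: a steel hexagon nut, 24 mm across flats, 13 mm high, lying flat, for the stud later. Origin: centre of its underside.
- specimen: Bystander: a brown clay test specimen, diameter 38 mm, on a steel disc, 84 mm high in all, standing.
- porous_stone: Bystander: a rough grey stone disc without a hole, diameter 50 mm, 10 mm thick.
- dial_gauge: Bystander: a dial gauge lying on its back, diameter 58 mm, 20 mm thick, with a stem 57 mm long.
- spare_valve: Bystander: a loose steel ball valve with a black lever, about 68 mm long, 42 mm high.
- wash_bottle: Bystander: a white plastic bottle, diameter 60 mm, 160 mm high, standing.
- screwdriver: Bystander: a screwdriver with black handle, 190 mm long, lying flat.

How it is judged:
By the outcome, as a careful person would: the job done as asked, in the order asked, and still so for the second after the job is handed in, while the arm keeps its last pose, push and grip.
It also fails if it takes over 58 s, if anything falls off the work surface, if the arm or the gripper's body presses on something with over 40 N, if the wrist force passes 120 N, or if a joint passes its speed limit or range.

ROBOT

A 6-joint arm with a two-finger parallel gripper is mounted at the origin on the work surface. World frame = base frame: x ahead of the robot, y to its left, z up, the work surface at z = 0. Lengths are in m, angles in rad, forces in N, time in s.
With the tool pointing down it reaches from about 0.4 to 0.825 m from the base axis. Payload 7 kg.
Tool frame: the origin (TCP) lies between the finger pads, 19 mm behind the fingertips; this is the grasp point; z points along the fingers, y is the line along which they close (so a half turn about z gives the same grasp; the last joint's range is limited). The gripper opens to 88 mm and grips with 3 to 60 N. Pads are 19 mm wide; open, the fingers measure 130 mm over their backs; the gripper's body (78 mm by 193 mm) begins 47 mm behind the grasp point.
Start: joints at [1.416, 0.359, 0.012, 0, -1.224, -0.288], TCP at [0.289, 0.61, 0.245] pointing down, gripper open.
Joint ranges: [-3.07, 3.07], [-1.43, 2.12], [-1.02, 1.25], [-3.03, 1.67], [-3.05, -0], [-3.03, 3.03]. Speed limits (rad/s): [2.39, 2.39, 3.01, 3.14, 3.14, 3.14].

INTERFACE

Orientations are given as [roll, pitch, yaw] about the fixed x, y, z axes, in that order (R = Rz(yaw) Ry(pitch) Rx(roll)).
In Python, from station import arm gives the robot as it stands. The module is installed in compiled form; this text tells all that it offers.
- The arm moves only by the tool move_arm, never from a script. Its argument "increments" is a list of rows, each an object of numbers: "jaw": the gripper command: -1 is shut, 1 is fully open, values between are in proportion; "dx", "dy", "dz": the shift along the tool's x, y, z in m; "twist": the turn about the tool's z in rad. A call has 1 to 12 rows; each row shifts and turns the commanded pose from where the row before left it, along the tool's axes as they then stand; what a row does not reach is not made up. A row lasts 1/12 s, in which the tool goes at most 41.7 mm and 7.16 degrees, less where a joint would pass 70% of its speed; a pose out of reach is approached as far as the arm can. A call is refused whole if a number of a shift passes 0.0417 or a number of a turn 0.125, either way. A call with a gripper value outside its range is refused whole. The fingers move at their own pace and stop on an object; "force" is the grip in N (left out, the last holds). Time passes only in rows, so rows that do not move let the fingers close. It gives the time, the measured TCP pose, the force, the opening and the grip force at its end, in the units of the state.
- arm.get_state(): the state, without advancing time (a new reading comes with each control period).
- arm.grab_frame(name): name is "scene" or "top"; returns the picture (384x512x3 uint8, blue, green, red); there is no depth.
- arm.camera_info(name): a dict with "K" (3x3 intrinsics, pixels), "k1" (the pictures are not rectified: a ray, as slopes to the right and down, at radius r is drawn at 1 + k1 r^2 times it, then the intrinsics apply), "extrinsics" (4x4, takes a point from camera to world coordinates). Camera axes: x right, y down, z forward; pixel columns grow to the right and rows downward; lengths in m; the calibration is good to about 2 mm. A picture is of the moment at which its call begins. camera_info takes no time and is no camera call.
- arm.job_done(): hands the job in; it is judged then, once.
Trained networks look in the newest picture that a camera, given by its name, has taken for a name from the list of things; names that differ only in an ending like _2 or _b are one class to them, and where a whole thing is asked for, a point or a joint stands for the part that bears it (a point fixed in the world has none). Each returns a list of dicts, best first, with "score" (0 to 1); they miss things now and then, are a little off and sometimes report something else, mostly with a low value. They report only what shows in the picture. A call takes as long as a camera call.
- arm.find_in(camera, name): "position" ([x, y, z] in m, in world coordinates, good to about 4 mm: the middle of the surface that is visible of it).
- arm.silhouettes(camera, name): "pixels" (384x512 bool, what is visible of it).
- arm.pinpoint(camera, name): "position" ([x, y, z] in m, in world coordinates, good to about 4 mm: a listed point, or the origin of a listed thing).
The state is a dict: "t": time; "q": joint angles; "qd": joint speeds; "joint_efforts": joint torques, N m; "eef_pos": TCP position; "ee_rot": TCP orientation; "force": force on the tool from outside, world axes, zero at the start; "moment": the same for the moment, N m; "width": finger opening in m; "gripper_force": force on a finger pad.
Only numpy, scipy, OpenCV 4.12 (cv2) and the standard library are available. Lean on these libraries where they do the work, as an engineer would, in place of code of your own. Each camera call takes 0.05 s, during which the arm holds its last target. There are 200 camera calls.

## Working session

There is one attempt and no reset: what is moved stays moved. The work goes in short steps, Python scripts to look and compute and a tool call to move; the robot and the scene stay as the last step left them, time stands still between calls to the robot, and variables do not carry over. Pictures are saved under pics/ and viewed, at most 10 in all, crops included, and the job is handed in when it is done.

Besides the shell and the picture viewer there is one more tool, called after "Call:" as name([rows], argument=value, ...), one row to a line, values as JSON. move_arm: Moves the arm, as the interface text tells. Its arguments: {"type":"object","properties":{"increments":{"type":"array"},"force":{"type":"number"}},"required":["increments"]}

```bash
mkdir -p pics; cat > h.py <<'E'
import numpy as np, cv2
from station import arm
def snap(cam,name):
    im=arm.grab_frame(cam); cv2.imwrite('pics/'+name,im); return im
def ray(cam,u,v):
    c=arm.camera_info(cam);K=np.array(c['K']);E=np.array(c['extrinsics'])
    d=np.array([(u-K[0,2])/K[0,0],(v-K[1,2])/K[1,1]]);s=d.copy()
    for _ in range(20): s=d/(1+c['k1']*(s@s))
    r=E[:3,:3]@np.array([s[0],s[1],1]);return E[:3,3],r
def at(cam,u,v,z):
    o,r=ray(cam,u,v);return o+r*(z-o[2])/r[2]
def proj(cam,p):
    c=arm.camera_info(cam);K=np.array(c['K']);E=np.array(c['extrinsics'])
    q=E[:3,:3].T@(np.array(p)-E[:3,3]);s=q[:2]/q[2];s=s*(1+c['k1']*(s@s))
    return K[:2,:2]@s+K[:2,2]
E
python3 - <<'E'
from h import *
a=snap('top','t0.png');b=snap('scene','s0.png')
for c in('top','scene'):
    print(c,np.round(arm.camera_info(c)['extrinsics'],3).tolist())
    for n in ['bracket','upright_top','manifold_top','stud_base','stud_tip','bolt','bolt_corner','bush','washer']:
        print(n,[(np.round(d['position'],4).tolist(),round(d['score'],2)) for d in arm.pinpoint(c,n)[:2]])
print(arm.get_state())
E
```

```text
top [[0.027, -0.997, 0.075, 0.458], [-0.999, -0.029, -0.018, 0.012], [0.02, -0.075, -0.997, 1.061], [0.0, 0.0, 0.0, 1.0]]
bracket [([0.5738, 0.1294, 0.03], 0.72), ([0.5183, -0.4564, -0.0014], 0.26)]
upright_top [([0.6006, 0.1174, 0.0788], 0.64)]
manifold_top [([0.5197, 0.1052, 0.0609], 0.73)]
stud_base [([0.591, -0.0362, 0.0074], 0.94), ([0.628, -0.2382, 0.002], 0.44)]
stud_tip [([0.5901, -0.0412, 0.0559], 0.67)]
bolt [([0.5679, 0.1142, 0.0135], 0.47), ([0.5174, -0.4542, -0.0022], 0.28)]
bolt_corner [([0.5743, 0.13, 0.0274], 0.65), ([0.4699, 0.4109, -0.0038], 0.32)]
bush [([0.6323, -0.2395, 0.0025], 0.67)]
washer [([0.4863, -0.3134, 0.0044], 0.7)]
scene [[0.423, 0.627, -0.654, 1.493], [0.906, -0.299, 0.299, -0.432], [-0.008, -0.719, -0.695, 1.101], [0.0, 0.0, 0.0, 1.0]]
bracket [([0.5681, 0.0981, 0.0002], 0.92)]
upright_top [([0.5991, 0.1205, 0.079], 0.95)]
manifold_top [([0.5205, 0.1037, 0.0661], 0.81), ([0.5219, -0.4559, 0.0016], 0.61)]
stud_base [([0.5935, -0.0351, 0.0106], 0.57)]
stud_tip [([0.5866, -0.0401, 0.0582], 0.62), ([0.373, -0.1584, -0.0003], 0.35)]
bolt [([0.4842, -0.3138, -0.0002], 0.42), ([0.335, -0.3435, 0.0001], 0.29)]
bolt_corner []
bush [([0.6283, -0.2406, 0.0015], 0.62)]
washer [([0.4867, -0.3126, -0.0045], 0.49), ([0.3661, 0.095, 0.0011], 0.15)]
{'t': 1.0, 'q': array([ 1.41609926e+00,  3.58583841e-01,  1.19128777e-02,  1.26241410e-05,
       -1.22412034e+00, -2.88108279e-01]), 'qd': array([-0.00135411,  0.00086962, -0.00103171, -0.00150746, -0.00044856,
        0.00189819]), 'joint_efforts': array([-8.96846013e-04, -5.82389724e+01,  2.93297088e+01,  7.00227991e+00,
        1.23036368e-02, -2.00683621e-05]), 'eef_pos': array([0.28922767, 0.60987174, 0.24537959]), 'ee_rot': array([-3.14158447e+00, -9.95713402e-06, -4.42801053e-01]), 'force': array([-0.0470867 ,  0.54549758, -0.17233838]), 'moment': array([-0.03245426, -0.02236798, -0.00273266]), 'gripper_force': 0.0, 'width': 0.08749613694415902}
```

View pics/t0.png

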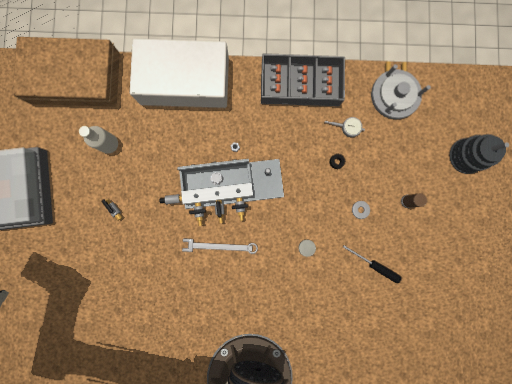

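View pics/s0.png

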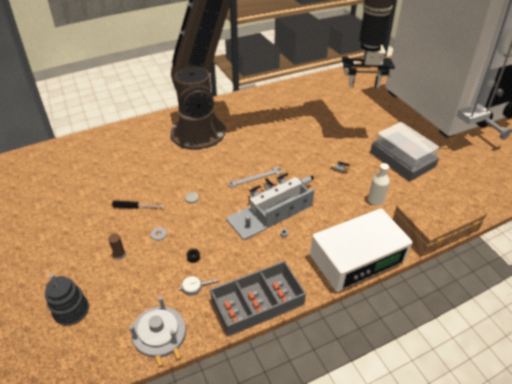

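The top view shows the bush at (337,161), washer at (361,210), stud at (268,172) and bolt at (216,178). The scene view agrees. Next I refine these positions.

```bash
cat > m.py <<'E'
from h import *
from scipy.optimize import least_squares
arm.grab_frame('top');arm.grab_frame('scene')
L={'upright_top':(33,14,80),'manifold_top':(-47,14,62),'stud_base':(0,-135,10),'stud_tip':(0,-135,57)}
for cams in (['top'],['scene'],['top','scene']):
    P=[]
    for c in cams:
        for n,l in L.items():
            d=arm.pinpoint(c,n)
            if d: P.append((np.array(l)/1e3,d[0]['position']))
    def f(x):
        c,s=np.cos(x[2]),np.sin(x[2]);return np.concatenate([np.array([x[0]+c*l[0]-s*l[1],x[1]+s*l[0]+c*l[1]])-p[:2] for l,p in P])
    r=least_squares(f,[.57,.1,.16],loss='soft_l1',f_scale=.004);print(cams,r.x,np.round(r.fun*1e3,1))
for c in('top','scene'):
  for n,h in(('bush',.022),('washer',.008)):
    s=arm.silhouettes(c,n)[0]['pixels'];v,u=np.nonzero(s)
    print(c,n,s.sum(),u.mean(),v.mean(),'mid-h',at(c,u.mean(),v.mean(),h/2),'top',at(c,u.mean(),v.mean(),h))
im=cv2.imread('pics/t0.png')
cv2.imwrite('pics/t0c.png',cv2.resize(im[150:225,160:290],None,fx=6,fy=6,interpolation=cv2.INTER_CUBIC))
E
python3 m.py
```

```text
['top'] [0.5689569  0.10001604 0.15152471] [-3.  -1.8  3.5 -0.2 -1.2 -0.6  0.9  3.2]
['scene'] [0.57003957 0.0969566  0.14458071] [  2.1  -0.8 -64.5 142.3  -0.6  -1.6   3.8  -1.8]
['top', 'scene'] [0.56969459 0.09853235 0.14523845] [ -2.2  -3.4   4.3  -1.4  -1.3  -2.2   0.8   1.6   1.7   0.8 -64.8 143.9
  -0.9  -0.    3.5  -0.2]
top bush 161 337.24844720496895 160.70807453416148 mid-h [ 0.6307582  -0.24462609  0.011     ] top [ 0.62895093 -0.24193529  0.022     ]
top washer 237 360.63713080168776 209.34599156118142 mid-h [ 0.48861629 -0.31751582  0.004     ] top [ 0.4885015  -0.31626792  0.008     ]
scene bush 167 193.125748502994 254.94011976047904 mid-h [ 0.62859908 -0.24233404  0.011     ] top [ 0.63732332 -0.24424439  0.022     ]
scene washer 194 158.94845360824743 232.8659793814433 mid-h [ 0.48622721 -0.31367975  0.004     ] top [ 0.48989849 -0.31410988  0.008     ]
```

View pics/t0c.png

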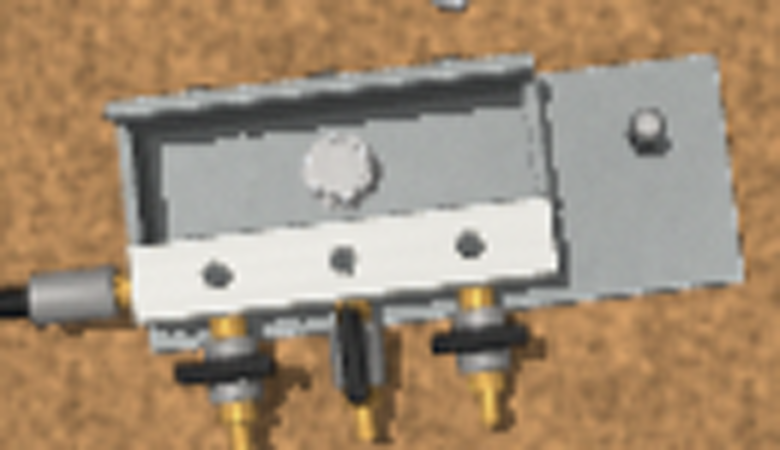

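The enlarged crop shows the whole gap. The bolt head is at about (216.7,178) and the stud tip at about (268.5,171). I'll fit the bracket pose from corners, fit the hexagon by rendering it, and sample the network's corner.

```bash
cat > m2.py <<'E'
from h import *
from scipy.optimize import least_squares,minimize
C=[((37,-176,10),(715,55)),((-77,-176,10),(742,282)),((-29,113,62),(132,245)),((-29,-85,62),(547,197)),((-65,-85,62),(556,268)),((-65,113,62),(136,321)),((37,-85,80),(533,55)),((37,113,80),(107,105)),((0,-135,57),(650,122))]
px=[(np.array(p)+.5)/6-.5+[160,150] for _,p in C]
def f(x):
    c,s=np.cos(x[2]),np.sin(x[2]);o=[]
    for (l,_),p in zip(C,px):
        l=np.array(l)/1e3;o.append(proj('top',[x[0]+c*l[0]-s*l[1],x[1]+s*l[0]+c*l[1],l[2]])-p)
    return np.concatenate(o)
r=least_squares(f,[.57,.1,.15],loss='soft_l1',f_scale=.5);print(r.x,np.round(r.fun,1))
x,y,w=r.x
for n,l in(('stud',(0,-.135)),('bolt',(0,.014))): print(n,x+np.cos(w)*l[0]-np.sin(w)*l[1],y+np.sin(w)*l[0]+np.cos(w)*l[1])
bx,by=x-np.sin(w)*.014,y+np.cos(w)*.014
F=[];co=[];bo=[]
for i in range(4):
    F.append(arm.grab_frame('top').astype(float))
    for n,a in(('bolt_corner',co),('bolt',bo)):
        for d in arm.pinpoint('top',n)[:1]: a.append(d['position'])
print('corner',np.round(co,4).tolist(),'bolt',np.round(bo,4).tolist())
F=np.array(F);print('noise',F.std(0).mean())
g=F.mean(0).mean(2)
u0,v0,W=206,168,21
P=g[v0:v0+W,u0:u0+W]
S=8
def poly(pts):
    m=np.zeros((W*S,W*S),np.uint8)
    q=[((proj('top',p)-[u0,v0]+.5)*S-.5) for p in pts]
    cv2.fillPoly(m,[np.round(np.array(q)*16).astype(np.int32)],1,shift=4)
    return cv2.resize(m.astype(float),(W,W),interpolation=cv2.INTER_AREA)
A=np.arange(6)*np.pi/3;B=np.arange(48)*np.pi/24
R=.015/np.cos(np.pi/6)
import itertools
def cost(p,full=False):
    x,y,w=p
    top=poly([(x+R*np.cos(a+w),y+R*np.sin(a+w),.027) for a in A])
    bot=poly([(x+R*np.cos(a+w),y+R*np.sin(a+w),.014) for a in A])
    ws=poly([(x+.0185*np.cos(a),y+.0185*np.sin(a),.018-.004) for a in B])
    side=np.clip(bot-top,0,1);wv=np.clip(ws-np.maximum(top,bot),0,1)
    m=np.hypot(*(np.indices((W,W))-np.array([178-v0,216.7-u0])[:,None,None]))<8.5
    X=np.stack([top[m],side[m],wv[m],np.ones(m.sum())],1)
    c,_,_,_=np.linalg.lstsq(X,P[m],rcond=None);e=((X@c-P[m])**2).mean()
    return (e,c) if full else e
for d in np.arange(-.25,.26,.05):
    q=minimize(lambda p:cost([p[0]/1e3,p[1]/1e3,w+d]),[bx*1e3,by*1e3],method='Nelder-Mead',options=dict(initial_simplex=[[bx*1e3-2,by*1e3-2],[bx*1e3+3,by*1e3],[bx*1e3,by*1e3+3]],maxfev=80))
    print(round(w+d,3),q.x,round(q.fun,2),np.round(cost([*q.x/1e3,w+d],1)[1]))
cv2.imwrite('pics/bolt.png',cv2.resize(F.mean(0)[v0:v0+W,u0:u0+W].astype(np.uint8),None,fx=24,fy=24,interpolation=cv2.INTER_CUBIC))
E
python3 m2.py
```

```text
[0.5702732  0.09725188 0.14569224] [ 0.3 -0.3  0.5  0.  -1.   0.1  0.5 -0.1  0.5  0.8 -0.3  0.3  0.1 -0.7
 -0.6 -0.8 -0.3  0.4]
stud 0.5898721452803691 -0.036317883091509004
bolt 0.5682407164652419 0.11110355797937486
corner [[0.5747, 0.1302, 0.0266], [0.576, 0.1293, 0.0292], [0.5759, 0.1331, 0.0292], [0.606, 0.1178, 0.0782]] bolt [[0.5678, 0.1164, 0.0141], [0.5659, 0.1151, 0.013], [0.5661, 0.1168, 0.0125], [0.5647, 0.1161, 0.0137]]
noise 0.8710047276763735Traceback (most recent call last):
  File "m2.py", line 44, in <module>
    q=minimize(lambda p:cost([p[0]/1e3,p[1]/1e3,w+d]),[bx*1e3,by*1e3],method='Nelder-Mead',options=dict(initial_simplex=[[bx*1e3-2,by*1e3-2],[bx*1e3+3,by*1e3],[bx*1e3,by*1e3+3]],maxfev=80))
    res = _minimize_neldermead(fun, x0, args, callback, bounds=bounds,
                               **options)
    fxcc = func(xcc)
    fx = function(np.copy(x), *(wrapper_args + args))
  File "m2.py", line 44, in <lambda>
    q=minimize(lambda p:cost([p[0]/1e3,p[1]/1e3,w+d]),[bx*1e3,by*1e3],method='Nelder-Mead',options=dict(initial_simplex=[[bx*1e3-2,by*1e3-2],[bx*1e3+3,by*1e3],[bx*1e3,by*1e3+3]],maxfev=80))
                        ~~~~^^^^^^^^^^^^^^^^^^^^^^^^^
  File "m2.py", line 35, in cost
    top=poly([(x+R*np.cos(a+w),y+R*np.sin(a+w),.027) for a in A])
  File "m2.py", line 27, in poly
    q=[((proj('top',p)-[u0,v0]+.5)*S-.5) for p in pts]
         ~~~~^^^^^^^^^
  File "h.py", line 13, in proj
    c=arm.camera_info(cam);K=np.array(c['K']);E=np.array(c['extrinsics'])
ValueError: time passes only in moves, steps and waits
```

```bash
python3 - <<'E'
s=open('h.py').read()
s=s.replace("def snap","_c={}\ndef info(c):\n    if c not in _c: _c[c]=arm.camera_info(c)\n    return _c[c]\ndef snap",1).replace("c=arm.camera_info(cam)","c=info(cam)")
open('h.py','w').write(s)
m=open('m2.py').read()
m=m.replace("range(4)","range(3)").replace("    for n,a in(('bolt_corner',co),('bolt',bo)):\n        for d in arm.pinpoint('top',n)[:1]: a.append(d['position'])\n","")
m+="print(arm.get_state()['t'])\n"
open('m2.py','w').write(m)
E
python3 m2.py
```

```text
[0.5702732  0.09725188 0.14569224] [ 0.3 -0.3  0.5  0.  -1.   0.1  0.5 -0.1  0.5  0.8 -0.3  0.3  0.1 -0.7
 -0.6 -0.8 -0.3  0.4]
stud 0.5898721452803691 -0.036317883091509004
bolt 0.5682407164652419 0.11110355797937486
corner [] bolt []
noise 0.7852300610331492
-0.104 [568.72739648 112.08195361] 495.17 [ 40. -51. -20. 160.]
-0.054 [568.73395136 110.27336924] 469.78 [  35. -130.  -11.  163.]
-0.004 [568.58846904 110.29079953] 459.66 [  35. -128.   -9.  163.]
0.046 [568.87787629 110.91780177] 436.3 [  38. -117.  -17.  162.]
0.096 [568.5546608 110.6342744] 425.04 [  36. -140.   -7.  162.]
0.146 [568.75955968 110.86958791] 419.92 [  38. -120.  -16.  162.]
0.196 [568.49947264 110.62983339] 417.23 [  37. -142.   -9.  163.]
0.246 [568.43782055 110.67147644] 415.26 [  37. -144.  -10.  163.]
0.296 [569.19413389 111.53661398] 443.76 [ 40. -70. -23. 161.]
0.346 [568.9584899  111.29398767] 450.81 [ 39. -87. -19. 161.]
0.396 [569.46428848 111.47517744] 454.02 [ 40. -71. -21. 160.]
2.85
```

View pics/bolt.png

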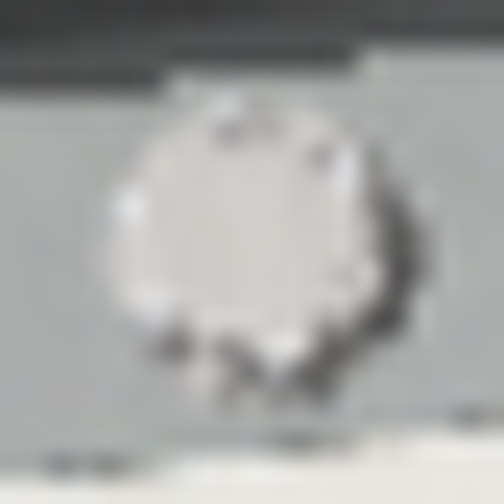

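```bash
python3 - <<'E'
m=open('m2.py').read()
m=m.replace("F.append(arm.grab_frame('top').astype(float))","F.append(cv2.imread('pics/t0.png').astype(float))").replace("range(3)","range(1)")
m=m.replace("<8.5","<8.0\n    m&=(P>120)&(P<218)")
m=m.replace("e=((X@c-P[m])**2).mean()","r=np.abs(X@c-P[m]);e=np.minimum(r,25).mean()")
m=m.replace("np.arange(-.25,.26,.05)","np.arange(-.25,.26,.04)")
m=m[:m.index("cv2.imwrite")]
m=m.replace("print(round(w+d,3)","print(round(w+d,3),end=' ');print(")
m=m.replace("print(,","print(")
open('m3.py','w').write(m)
E
python3 m3.py | grep -v noise
```

```text
[0.5702732  0.09725188 0.14569224] [ 0.3 -0.3  0.5  0.  -1.   0.1  0.5 -0.1  0.5  0.8 -0.3  0.3  0.1 -0.7
 -0.6 -0.8 -0.3  0.4]
stud 0.5898721452803691 -0.036317883091509004
bolt 0.5682407164652419 0.11110355797937486
corner [] bolt []
-0.104 [568.89602805 112.98842279] 9.06 [ 35. -37.   6. 164.]
-0.064 [569.56553138 113.3374658 ] 8.86 [ 36. -28.   5. 164.]
-0.024 [569.11581326 113.33057967] 8.78 [ 35. -35.   7. 164.]
0.016 [569.32968665 113.15488473] 8.68 [ 35. -26.   5. 164.]
0.056 [569.0665269  113.12176267] 8.38 [ 35. -36.   6. 164.]
0.096 [568.58637381 112.53191796] 8.46 [ 34. -60.   8. 165.]
0.136 [569.20532943 112.38258592] 8.19 [ 35. -41.   3. 165.]
0.176 [568.96051471 112.23343444] 8.11 [ 35. -53.   4. 165.]
0.216 [568.48757327 111.82367233] 7.95 [ 34. -90.   4. 166.]
0.256 [568.56939405 112.02862527] 8.06 [ 34. -75.   5. 165.]
0.296 [569.03496695 112.50352136] 8.18 [ 36. -50.   3. 165.]
0.336 [569.22169007 112.35100297] 8.4 [ 35. -46.   1. 165.]
0.376 [569.24301601 112.08508364] 8.59 [ 35. -56.   2. 165.]
```

The bolt yaw comes out at about 0.2, and bracket yaw at 0.146. Now over to the bush.

```bash
cat > go.py <<'E'
import sys;from h import *
x,y,z=map(float,sys.argv[1:4]);s=arm.get_state();p=s['eef_pos'];w=s['ee_rot'][2]
d=np.array([x,y,z])-p
print('t',s['t'],'pos',p.round(4),'yaw',round(w,4),'F',np.round(s['force'],1),'M',np.round(s['moment'],2),'w',s['width'])
print('dx %.4f dy %.4f dz %.4f'%(d[0]*np.cos(w)+d[1]*np.sin(w),d[0]*np.sin(w)-d[1]*np.cos(w),-d[2]), 'twist %.4f'%(w-float(sys.argv[4])) if len(sys.argv)>4 else '')
E
echo
```

Call:
move_arm([
  {"dx": 0.028, "dy": 0.026, "jaw": 1},
  {"dx": 0.028, "dy": 0.026},
  {"dx": 0.028, "dy": 0.026},
  {"dx": 0.028, "dy": 0.026},
  {"dx": 0.028, "dy": 0.026},
  {"dx": 0.028, "dy": 0.026},
  {"dx": 0.028, "dy": 0.026},
  {"dx": 0.028, "dy": 0.026},
  {"dx": 0.028, "dy": 0.026},
  {"dx": 0.028, "dy": 0.026},
  {"dx": 0.028, "dy": 0.026},
  {"dx": 0.028, "dy": 0.026},
])

```text
$.increments[0]: bad value
```

Call:
move_arm([
  {"dx": 0.028, "dy": 0.026, "jaw": 1},
  {"dx": 0.028, "dy": 0.026},
  {"dx": 0.028, "dy": 0.026},
  {"dx": 0.028, "dy": 0.026},
  {"dx": 0.028, "dy": 0.026},
  {"dx": 0.028, "dy": 0.026},
  {"dx": 0.028, "dy": 0.026},
  {"dx": 0.028, "dy": 0.026},
  {"dx": 0.028, "dy": 0.026},
  {"dx": 0.028, "dy": 0.026},
  {"dx": 0.02, "dy": 0.02},
  {},
])

```text
$.increments[0]: bad value
```

```bash
python3 go.py .63 -.2425 .021 -.443
```

```text
t 2.85 pos [0.2892 0.6099 0.2453] yaw -0.4428 F [ 0.5 -0.1  0.4] M [ 0.03 -0.01 -0.06] w 0.0873282195759279
dx 0.6731 dy 0.6241 dz 0.2243 twist 0.0002
```

Call:
move_arm([
  {"dx": 0.028, "dy": 0.026, "dz": 0, "twist": 0, "jaw": 1},
  {"dx": 0.028, "dy": 0.026, "dz": 0, "twist": 0, "jaw": 1},
  {"dx": 0.028, "dy": 0.026, "dz": 0, "twist": 0, "jaw": 1},
  {"dx": 0.028, "dy": 0.026, "dz": 0, "twist": 0, "jaw": 1},
  {"dx": 0.028, "dy": 0.026, "dz": 0, "twist": 0, "jaw": 1},
  {"dx": 0.028, "dy": 0.026, "dz": 0, "twist": 0, "jaw": 1},
  {"dx": 0.028, "dy": 0.026, "dz": 0, "twist": 0, "jaw": 1},
  {"dx": 0.028, "dy": 0.026, "dz": 0, "twist": 0, "jaw": 1},
  {"dx": 0.028, "dy": 0.026, "dz": 0, "twist": 0, "jaw": 1},
  {"dx": 0.028, "dy": 0.026, "dz": 0, "twist": 0, "jaw": 1},
  {"dx": 0.028, "dy": 0.026, "dz": 0, "twist": 0, "jaw": 1},
  {"dx": 0.028, "dy": 0.026, "dz": 0, "twist": 0, "jaw": 1},
])

```text
t: 3.85
eef_pos: [0.4594, 0.1822, 0.2458]
ee_rot: [-3.141, -0.0, -0.442]
force: [1.4, 0.8, 0.1]
width: 0.0875
gripper_force: 0.0
```

Call:
move_arm([
  {"dx": 0.028, "dy": 0.026, "dz": 0, "twist": 0, "jaw": 1},
  {"dx": 0.028, "dy": 0.026, "dz": 0, "twist": 0, "jaw": 1},
  {"dx": 0.028, "dy": 0.026, "dz": 0, "twist": 0, "jaw": 1},
  {"dx": 0.028, "dy": 0.026, "dz": 0, "twist": 0, "jaw": 1},
  {"dx": 0.028, "dy": 0.026, "dz": 0, "twist": 0, "jaw": 1},
  {"dx": 0.028, "dy": 0.026, "dz": 0, "twist": 0, "jaw": 1},
  {"dx": 0.028, "dy": 0.026, "dz": 0, "twist": 0, "jaw": 1},
  {"dx": 0.028, "dy": 0.026, "dz": 0, "twist": 0, "jaw": 1},
  {"dx": 0.028, "dy": 0.026, "dz": 0, "twist": 0, "jaw": 1},
  {"dx": 0.028, "dy": 0.026, "dz": 0, "twist": 0, "jaw": 1},
  {"dx": 0.028, "dy": 0.026, "dz": 0, "twist": 0, "jaw": 1},
  {"dx": 0.028, "dy": 0.026, "dz": 0, "twist": 0, "jaw": 1},
])

```text
t: 4.85
eef_pos: [0.6295, -0.2439, 0.2454]
ee_rot: [-3.141, -0.0, -0.443]
force: [1.9, 1.0, 0.1]
width: 0.0872
gripper_force: 0.0
```

```bash
python3 go.py .63 -.2425 .021 -.443
```

```text
t 4.85 pos [ 0.6295 -0.2439  0.2454] yaw -0.4429 F [1.9 1.  0.1] M [ 0.13 -0.14  0.05] w 0.08718226928266137
dx -0.0001 dy -0.0015 dz 0.2244 twist 0.0001
```

Call:
move_arm([
  {"dx": 0, "dy": -0.0015, "dz": 0.035, "twist": 0, "jaw": 1},
  {"dx": 0, "dy": 0, "dz": 0.035, "twist": 0, "jaw": 1},
  {"dx": 0, "dy": 0, "dz": 0.035, "twist": 0, "jaw": 1},
  {"dx": 0, "dy": 0, "dz": 0.035, "twist": 0, "jaw": 1},
  {"dx": 0, "dy": 0, "dz": 0.035, "twist": 0, "jaw": 1},
  {"dx": 0, "dy": 0, "dz": 0.03, "twist": 0, "jaw": 0.3},
  {"dx": 0, "dy": 0, "dz": 0.0192, "twist": 0, "jaw": 0.1},
  {"dx": 0, "dy": 0, "dz": 0, "twist": 0, "jaw": -1},
  {"dx": 0, "dy": 0, "dz": 0, "twist": 0, "jaw": -1},
  {"dx": 0, "dy": 0, "dz": 0, "twist": 0, "jaw": -1},
  {"dx": 0, "dy": 0, "dz": 0, "twist": 0, "jaw": -1},
  {"dx": 0, "dy": 0, "dz": 0, "twist": 0, "jaw": -1},
], force=6)

```text
t: 5.85
eef_pos: [0.6298, -0.2406, 0.0212]
ee_rot: [-3.141, -0.0, -0.443]
force: [-0.2, -0.3, 0.0]
width: 0.0463
gripper_force: 0.1
```

Call:
move_arm([
  {"dx": 0, "dy": 0, "dz": 0, "twist": 0, "jaw": -1},
  {"dx": 0, "dy": 0, "dz": 0, "twist": 0, "jaw": -1},
  {"dx": 0, "dy": 0, "dz": 0, "twist": 0, "jaw": -1},
])

```text
t: 6.1
eef_pos: [0.6297, -0.2406, 0.0212]
ee_rot: [-3.142, -0.0, -0.443]
force: [0.1, 0.3, -0.2]
width: 0.0436
gripper_force: 6.0
```

Call:
move_arm([
  {"dx": 0, "dy": 0, "dz": 0, "twist": 0, "jaw": 0.3},
  {"dx": 0, "dy": 0, "dz": 0, "twist": 0, "jaw": 0.3},
  {"dx": 0, "dy": 0, "dz": 0, "twist": 0, "jaw": 0.3},
  {"dx": 0, "dy": 0, "dz": 0, "twist": 0.11, "jaw": 0.3},
  {"dx": 0, "dy": 0, "dz": 0, "twist": 0.11, "jaw": 0.3},
  {"dx": 0, "dy": 0, "dz": 0, "twist": 0.11, "jaw": 0.3},
  {"dx": 0, "dy": 0, "dz": 0, "twist": 0.11, "jaw": 0.3},
  {"dx": 0, "dy": 0, "dz": 0, "twist": 0.11, "jaw": 0.3},
  {"dx": 0, "dy": 0, "dz": 0, "twist": 0.11, "jaw": 0.3},
  {"dx": 0, "dy": 0, "dz": 0, "twist": 0.11, "jaw": 0.3},
  {"dx": 0, "dy": 0, "dz": 0, "twist": 0.11, "jaw": 0.3},
  {"dx": 0, "dy": 0, "dz": 0, "twist": 0.102, "jaw": 0.3},
])

```text
t: 7.1
eef_pos: [0.6297, -0.2405, 0.0212]
ee_rot: [-3.142, -0.0, -1.43]
force: [0.5, -0.4, -1.1]
width: 0.0569
gripper_force: 0.0
```

Call:
move_arm([
  {"dx": 0, "dy": 0, "dz": 0, "twist": 0, "jaw": -1},
  {"dx": 0, "dy": 0, "dz": 0, "twist": 0, "jaw": -1},
  {"dx": 0, "dy": 0, "dz": 0, "twist": 0, "jaw": -1},
  {"dx": 0, "dy": 0, "dz": 0, "twist": 0, "jaw": -1},
  {"dx": 0, "dy": 0, "dz": 0, "twist": 0, "jaw": -1},
  {"dx": 0, "dy": 0, "dz": 0, "twist": 0, "jaw": -1},
])

```text
t: 7.6
eef_pos: [0.6297, -0.2405, 0.0212]
ee_rot: [-3.142, -0.0, -1.424]
force: [0.8, -0.9, 0.4]
width: 0.0438
gripper_force: 6.0
```

```bash
python3 go.py .59 -.0365 .1 -1.425
```

```text
t 7.6 pos [ 0.6297 -0.2405  0.0212] yaw -1.4238 F [ 0.8 -0.9  0.4] M [-0.02  0.01  0.01] w 0.04379266917043139
dx -0.2076 dy 0.0094 dz -0.0788 twist 0.0012
```

Call:
move_arm([
  {"dx": 0, "dy": 0, "dz": 0, "twist": 0, "jaw": -1},
  {"dx": 0, "dy": 0, "dz": -0.02, "twist": 0, "jaw": -1},
  {"dx": 0, "dy": 0, "dz": -0.035, "twist": 0, "jaw": -1},
  {"dx": 0, "dy": 0, "dz": -0.029, "twist": 0, "jaw": -1},
  {"dx": -0.0296, "dy": 0.0014, "dz": 0, "twist": 0, "jaw": -1},
  {"dx": -0.0296, "dy": 0.0014, "dz": 0, "twist": 0, "jaw": -1},
  {"dx": -0.0296, "dy": 0.0014, "dz": 0, "twist": 0, "jaw": -1},
  {"dx": -0.0296, "dy": 0.0014, "dz": 0, "twist": 0, "jaw": -1},
  {"dx": -0.0296, "dy": 0.0014, "dz": 0, "twist": 0, "jaw": -1},
  {"dx": -0.0296, "dy": 0.0012, "dz": 0, "twist": 0, "jaw": -1},
  {"dx": -0.03, "dy": 0.0012, "dz": 0, "twist": 0, "jaw": -1},
  {"dx": 0, "dy": 0, "dz": 0, "twist": 0, "jaw": -1},
], force=12)

```text
t: 8.6
eef_pos: [0.5895, -0.0326, 0.1055]
ee_rot: [-3.141, 0.001, -1.421]
force: [-0.9, -0.2, 0.1]
width: 0.0436
gripper_force: 12.0
```

```bash
python3 go.py .59 -.036 .1 -1.425; python3 -c "
from h import *
a=snap('top','t1.png')[130:205,225:325];b=snap('scene','s1.png')[185:260,190:290]
cv2.imwrite('pics/c1.png',np.vstack([cv2.resize(x,None,fx=4,fy=4,interpolation=cv2.INTER_CUBIC) for x in(a,b)]))"
```

```text
t 8.6 pos [ 0.5895 -0.0326  0.1055] yaw -1.4215 F [-0.9 -0.2  0.1] M [-0.03  0.   -0.02] w 0.043648287884419844
dx 0.0034 dy 0.0001 dz 0.0055 twist 0.0035
```

View pics/c1.png

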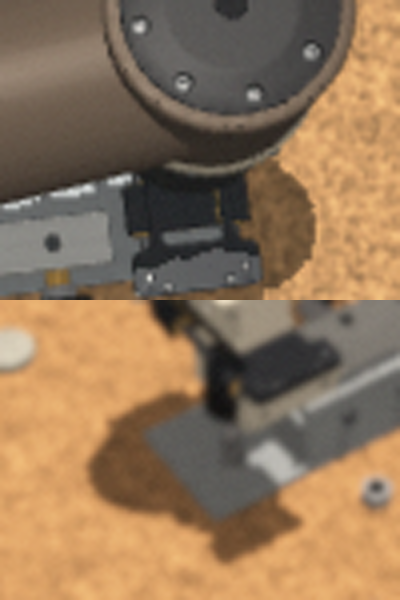

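The gripper hides the stud in the top view; the scene view shows it just below the bush. I'll go on by touch.

Call:
move_arm([
  {"dx": 0.001, "dy": 0, "dz": 0, "twist": 0.0035, "jaw": -1},
  {"dx": 0, "dy": 0, "dz": 0.013, "twist": 0, "jaw": -1},
  {"dx": 0, "dy": 0, "dz": 0.011, "twist": 0, "jaw": -1},
  {"dx": 0, "dy": 0, "dz": 0, "twist": 0, "jaw": -1},
  {"dx": 0, "dy": 0, "dz": 0, "twist": 0, "jaw": -1},
])

```text
t: 9.12
eef_pos: [0.5897, -0.0385, 0.0802]
ee_rot: [3.139, -0.0, -1.43]
force: [0.1, -0.4, -1.0]
width: 0.0436
gripper_force: 12.0
```

Call:
move_arm([
  {"dx": 0, "dy": 0, "dz": 0, "twist": 0, "jaw": -1},
  {"dx": 0, "dy": 0, "dz": 0, "twist": 0, "jaw": -1},
  {"dx": 0, "dy": 0, "dz": 0, "twist": 0, "jaw": -1},
])

```text
t: 9.37
eef_pos: [0.5907, -0.0376, 0.0816]
ee_rot: [-3.141, -0.0, -1.428]
force: [-0.4, -0.1, -0.7]
width: 0.0437
gripper_force: 12.0
```

Call:
move_arm([
  {"dx": -0.0015, "dy": 0, "dz": 0, "twist": 0, "jaw": -1},
  {"dx": 0, "dy": 0, "dz": 0.0025, "twist": 0, "jaw": -1},
  {"dx": 0, "dy": 0, "dz": 0.002, "twist": 0, "jaw": -1},
  {"dx": 0, "dy": 0, "dz": 0.001, "twist": 0, "jaw": -1},
  {"dx": 0, "dy": 0, "dz": 0, "twist": 0, "jaw": -1},
])

```text
t: 9.78
eef_pos: [0.5899, -0.036, 0.0753]
ee_rot: [3.141, -0.0, -1.428]
force: [0.4, -0.6, 0.1]
width: 0.0434
gripper_force: 12.0
```

Call:
move_arm([
  {"dx": 0, "dy": 0, "dz": 0.002, "twist": 0, "jaw": -1},
  {"dx": 0, "dy": 0, "dz": 0.002, "twist": 0, "jaw": -1},
  {"dx": 0, "dy": 0, "dz": 0.001, "twist": 0, "jaw": -1},
  {"dx": 0, "dy": 0, "dz": 0, "twist": 0, "jaw": -1},
])

```text
t: 10.12
eef_pos: [0.5902, -0.0357, 0.0704]
ee_rot: [-3.141, 0.0, -1.428]
force: [-0.1, 3.5, -1.0]
width: 0.0438
gripper_force: 12.0
```

Call:
move_arm([
  {"dx": -0.001, "dy": 0, "dz": 0, "twist": 0, "jaw": -1},
  {"dx": 0, "dy": 0, "dz": 0.003, "twist": 0, "jaw": -1},
  {"dx": 0, "dy": 0, "dz": 0.004, "twist": 0, "jaw": -1},
  {"dx": 0, "dy": 0, "dz": 0, "twist": 0, "jaw": -1},
])

```text
t: 10.45
eef_pos: [0.5893, -0.0353, 0.0627]
ee_rot: [3.14, -0.0, -1.429]
force: [0.4, -0.1, -1.4]
width: 0.0435
gripper_force: 12.0
```

Going down freely on the stud; seat is at TCP z≈0.031.

Call:
move_arm([
  {"dx": 0, "dy": 0, "dz": 0.007, "twist": 0, "jaw": -1},
  {"dx": 0, "dy": 0, "dz": 0.008, "twist": 0, "jaw": -1},
  {"dx": 0, "dy": 0, "dz": 0.008, "twist": 0, "jaw": -1},
  {"dx": 0, "dy": 0, "dz": 0.005, "twist": 0, "jaw": -1},
  {"dx": 0, "dy": 0, "dz": 0.002, "twist": 0, "jaw": -1},
  {"dx": 0, "dy": 0, "dz": 0, "twist": 0, "jaw": -1},
])

```text
t: 10.95
eef_pos: [0.5895, -0.0351, 0.0327]
ee_rot: [3.14, -0.0, -1.428]
force: [-0.1, -0.1, -0.3]
width: 0.0435
gripper_force: 12.0
```

Call:
move_arm([
  {"dx": 0, "dy": 0, "dz": 0.001, "twist": 0, "jaw": -1},
  {"dx": 0, "dy": 0, "dz": 0.001, "twist": 0, "jaw": -1},
  {"dx": 0, "dy": 0, "dz": 0, "twist": 0, "jaw": -1},
])

```text
t: 11.2
eef_pos: [0.5901, -0.035, 0.0318]
ee_rot: [-3.141, 0.0, -1.428]
force: [0.0, 0.2, -0.4]
width: 0.0437
gripper_force: 12.0
```

Call:
move_arm([
  {"dx": 0, "dy": 0, "dz": 0.001, "twist": 0, "jaw": -1},
  {"dx": 0, "dy": 0, "dz": 0, "twist": 0, "jaw": -1},
  {"dx": 0, "dy": 0, "dz": 0, "twist": 0, "jaw": -1},
])

```text
t: 11.45
eef_pos: [0.5902, -0.035, 0.0311]
ee_rot: [-3.141, -0.0, -1.428]
force: [-0.4, -0.2, 3.2]
width: 0.0436
gripper_force: 12.0
```

Call:
move_arm([
  {"dx": 0, "dy": 0, "dz": 0, "twist": 0, "jaw": 0.4},
  {"dx": 0, "dy": 0, "dz": 0, "twist": 0, "jaw": 0.4},
  {"dx": 0, "dy": 0, "dz": 0, "twist": 0, "jaw": 0.4},
  {"dx": 0, "dy": 0, "dz": -0.02, "twist": 0, "jaw": 0.4},
  {"dx": 0, "dy": 0, "dz": -0.035, "twist": 0, "jaw": 0.4},
  {"dx": 0, "dy": 0, "dz": -0.025, "twist": 0, "jaw": 0.4},
  {"dx": 0.0291, "dy": 0.0156, "dz": 0, "twist": -0.0, "jaw": 0.5},
  {"dx": 0.0291, "dy": 0.0156, "dz": 0, "twist": 0, "jaw": 0.5},
  {"dx": 0.0291, "dy": 0.0156, "dz": 0, "twist": 0, "jaw": 0.5},
  {"dx": 0.0291, "dy": 0.0156, "dz": 0, "twist": 0, "jaw": 0.5},
  {"dx": 0.0291, "dy": 0.0156, "dz": 0, "twist": 0, "jaw": 0.5},
  {"dx": 0.0291, "dy": 0.0156, "dz": 0, "twist": 0, "jaw": 0.5},
])

```text
t: 12.45
eef_pos: [0.5213, -0.2224, 0.1107]
ee_rot: [-3.142, 0.0, -1.428]
force: [-0.3, 0.4, 0.0]
width: 0.0657
gripper_force: 0.0
```

Call:
move_arm([
  {"dx": 0.0291, "dy": 0.0156, "dz": 0, "twist": 0, "jaw": 0.8},
  {"dx": 0.0291, "dy": 0.0156, "dz": 0, "twist": 0, "jaw": 0.8},
  {"dx": 0.0291, "dy": 0.0156, "dz": 0, "twist": 0, "jaw": 0.8},
  {"dx": 0, "dy": 0, "dz": 0, "twist": -0.12, "jaw": 0.8},
  {"dx": 0, "dy": 0, "dz": 0, "twist": -0.12, "jaw": 0.8},
  {"dx": 0, "dy": 0, "dz": 0, "twist": -0.12, "jaw": 0.8},
  {"dx": 0, "dy": 0, "dz": 0, "twist": -0.12, "jaw": 0.8},
  {"dx": 0, "dy": 0, "dz": 0, "twist": -0.12, "jaw": 0.8},
  {"dx": 0, "dy": 0, "dz": 0, "twist": -0.12, "jaw": 0.8},
  {"dx": 0, "dy": 0, "dz": 0, "twist": -0.12, "jaw": 0.8},
  {"dx": 0, "dy": 0, "dz": 0, "twist": -0.12, "jaw": 0.8},
  {"dx": 0, "dy": 0, "dz": 0, "twist": 0, "jaw": 0.8},
])

```text
t: 13.45
eef_pos: [0.4881, -0.3142, 0.1105]
ee_rot: [3.142, 0.0, -0.463]
force: [-0.2, -0.3, 1.3]
width: 0.0786
gripper_force: 0.0
```

```bash
python3 go.py .488 -.3145 .021; python3 -c "
from h import *
a=snap('top','t2.png')[140:215,225:325];b=snap('scene','s2.png')[185:260,190:290]
cv2.imwrite('pics/c2.png',np.vstack([cv2.resize(x,None,fx=4,fy=4,interpolation=cv2.INTER_CUBIC) for x in(a,b)]))
for c in('top','scene'):
  for n in ('bush','washer'): print(c,n,[(np.round(d['position'],4).tolist(),round(d['score'],2)) for d in arm.pinpoint(c,n)[:2]])"
```

```text
t 13.45 pos [ 0.4881 -0.3142  0.1105] yaw -0.4628 F [-0.2 -0.3  1.3] M [-0.01  0.02  0.01] w 0.07857202854189867
dx 0.0001 dy 0.0003 dz 0.0895 
top bush [([0.5904, -0.0342, 0.0123], 0.51)]
top washer []
scene bush [([0.3658, 0.0968, 0.0011], 0.61), ([0.5925, -0.0331, 0.0092], 0.44)]
scene washer [([0.4874, -0.3147, -0.0008], 0.47)]
```

View pics/c2.png

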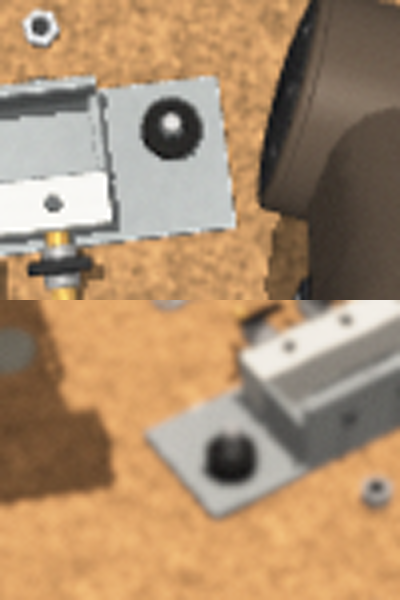

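The bush sits flat on the foot with the stud through it (top view, crop (172,128)). Now the washer.

Call:
move_arm([
  {"dx": 0, "dy": 0, "dz": 0.03, "twist": 0, "jaw": 0.8},
  {"dx": 0, "dy": 0, "dz": 0.03, "twist": 0, "jaw": 0.8},
  {"dx": 0, "dy": 0, "dz": 0.02, "twist": 0, "jaw": 0.5},
  {"dx": 0, "dy": 0, "dz": 0.0095, "twist": 0, "jaw": 0.4},
  {"dx": 0, "dy": 0, "dz": 0, "twist": 0, "jaw": -1},
  {"dx": 0, "dy": 0, "dz": 0, "twist": 0, "jaw": -1},
  {"dx": 0, "dy": 0, "dz": 0, "twist": 0, "jaw": -1},
  {"dx": 0, "dy": 0, "dz": 0, "twist": 0, "jaw": -1},
  {"dx": 0, "dy": 0, "dz": 0, "twist": 0, "jaw": -1},
  {"dx": 0, "dy": 0, "dz": 0, "twist": 0, "jaw": -1},
], force=6)

```text
t: 14.58
eef_pos: [0.4884, -0.3143, 0.0215]
ee_rot: [-3.141, -0.001, -0.469]
force: [-0.1, 0.2, -0.2]
width: 0.054
gripper_force: 6.0
```

Call:
move_arm([
  {"dx": 0, "dy": 0, "dz": 0, "twist": 0, "jaw": 0.55},
  {"dx": 0, "dy": 0, "dz": 0, "twist": 0, "jaw": 0.55},
  {"dx": 0, "dy": 0, "dz": 0, "twist": 0, "jaw": 0.55},
  {"dx": 0, "dy": 0, "dz": 0, "twist": 0.12, "jaw": 0.55},
  {"dx": 0, "dy": 0, "dz": 0, "twist": 0.12, "jaw": 0.55},
  {"dx": 0, "dy": 0, "dz": 0, "twist": 0.12, "jaw": 0.55},
  {"dx": 0, "dy": 0, "dz": 0, "twist": 0.12, "jaw": 0.55},
  {"dx": 0, "dy": 0, "dz": 0, "twist": 0.12, "jaw": 0.55},
  {"dx": 0, "dy": 0, "dz": 0, "twist": 0.12, "jaw": 0.55},
  {"dx": 0, "dy": 0, "dz": 0, "twist": 0.12, "jaw": 0.55},
  {"dx": 0, "dy": 0, "dz": 0, "twist": 0.12, "jaw": 0.55},
  {"dx": 0, "dy": 0, "dz": 0, "twist": 0, "jaw": 0.3},
])

```text
t: 15.58
eef_pos: [0.4882, -0.3142, 0.0212]
ee_rot: [-3.142, 0.0, -1.434]
force: [-0.0, 0.3, -0.2]
width: 0.0651
gripper_force: 0.0
```

Call:
move_arm([
  {"dx": 0, "dy": 0, "dz": 0, "twist": 0, "jaw": -1},
  {"dx": 0, "dy": 0, "dz": 0, "twist": 0, "jaw": -1},
  {"dx": 0, "dy": 0, "dz": 0, "twist": 0, "jaw": -1},
  {"dx": 0, "dy": 0, "dz": 0, "twist": 0, "jaw": -1},
  {"dx": 0, "dy": 0, "dz": 0, "twist": 0, "jaw": -1},
  {"dx": 0, "dy": 0, "dz": 0, "twist": 0, "jaw": -1},
])

```text
t: 16.08
eef_pos: [0.4883, -0.3142, 0.0212]
ee_rot: [-3.141, -0.0, -1.428]
force: [0.6, -0.6, 0.9]
width: 0.0538
gripper_force: 6.0
```

```bash
python3 go.py .59 -.035 .115 -1.428
```

```text
t 16.0833 pos [ 0.4883 -0.3142  0.0212] yaw -1.4275 F [ 0.6 -0.6  0.9] M [ 0.11 -0.12 -0.01] w 0.053845580076080125
dx -0.2618 dy -0.1405 dz -0.0938 twist 0.0005
```

Call:
move_arm([
  {"dx": 0, "dy": 0, "dz": 0, "twist": 0, "jaw": -1},
  {"dx": 0, "dy": 0, "dz": 0, "twist": 0, "jaw": -1},
  {"dx": 0, "dy": 0, "dz": -0.02, "twist": 0, "jaw": -1},
  {"dx": 0, "dy": 0, "dz": -0.03, "twist": 0, "jaw": -1},
  {"dx": 0, "dy": 0, "dz": -0.03, "twist": 0, "jaw": -1},
  {"dx": -0.0291, "dy": -0.0156, "dz": -0.0138, "twist": 0, "jaw": -1},
  {"dx": -0.0291, "dy": -0.0156, "dz": 0, "twist": 0, "jaw": -1},
  {"dx": -0.0291, "dy": -0.0156, "dz": 0, "twist": 0, "jaw": -1},
  {"dx": -0.0291, "dy": -0.0156, "dz": 0, "twist": 0, "jaw": -1},
  {"dx": -0.0291, "dy": -0.0156, "dz": 0, "twist": 0, "jaw": -1},
  {"dx": -0.0291, "dy": -0.0156, "dz": 0, "twist": 0, "jaw": -1},
  {"dx": -0.0291, "dy": -0.0156, "dz": 0, "twist": 0, "jaw": -1},
], force=25)

```text
t: 17.08
eef_pos: [0.5673, -0.0954, 0.1148]
ee_rot: [3.141, 0.0, -1.428]
force: [1.4, -0.0, -0.9]
width: 0.0526
gripper_force: 25.0
```

Call:
move_arm([
  {"dx": -0.0291, "dy": -0.0156, "dz": 0, "twist": 0, "jaw": -1},
  {"dx": -0.029, "dy": -0.0157, "dz": 0, "twist": 0, "jaw": -1},
  {"dx": 0, "dy": 0, "dz": 0, "twist": 0, "jaw": -1},
  {"dx": 0, "dy": 0, "dz": 0.015, "twist": 0, "jaw": -1},
  {"dx": 0, "dy": 0, "dz": 0.015, "twist": 0, "jaw": -1},
  {"dx": 0, "dy": 0, "dz": 0, "twist": 0, "jaw": -1},
  {"dx": 0, "dy": 0, "dz": 0, "twist": 0, "jaw": -1},
  {"dx": 0, "dy": 0, "dz": 0, "twist": 0, "jaw": -1},
])

```text
t: 17.75
eef_pos: [0.5903, -0.0353, 0.0854]
ee_rot: [-3.142, -0.0, -1.428]
force: [0.2, 1.1, -1.0]
width: 0.0524
gripper_force: 25.0
```

Call:
move_arm([
  {"dx": 0, "dy": 0, "dz": 0.004, "twist": 0, "jaw": -1},
  {"dx": 0, "dy": 0, "dz": 0.003, "twist": 0, "jaw": -1},
  {"dx": 0, "dy": 0, "dz": 0.002, "twist": 0, "jaw": -1},
  {"dx": 0, "dy": 0, "dz": 0.001, "twist": 0, "jaw": -1},
  {"dx": 0, "dy": 0, "dz": 0, "twist": 0, "jaw": -1},
])

```text
t: 18.17
eef_pos: [0.5899, -0.0352, 0.0748]
ee_rot: [3.141, -0.0, -1.428]
force: [0.9, -0.6, -1.2]
width: 0.0524
gripper_force: 25.0
```

```bash
python3 go.py .59 -.035 .0525 -1.428; python3 -c "
from h import *
b=snap('scene','s3.png')[190:260,200:270]
cv2.imwrite('pics/c3.png',cv2.resize(b,None,fx=8,fy=8,interpolation=cv2.INTER_CUBIC))"
```

```text
t 18.1667 pos [ 0.5899 -0.0352  0.0748] yaw -1.4285 F [ 0.9 -0.6 -1.2] M [ 0.07 -0.01  0.02] w 0.052417709150507565
dx -0.0002 dy -0.0001 dz 0.0223 twist -0.0005
```

View pics/c3.png

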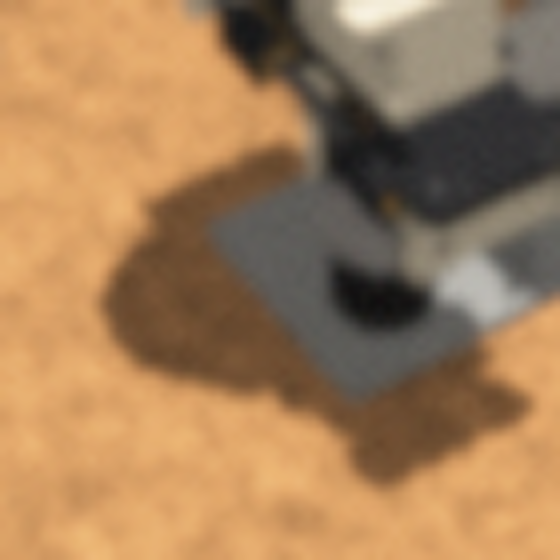

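The washer is level in the fingers, just above the bush (crop (375,240)), and has passed the stud tip without force.

Call:
move_arm([
  {"dx": 0, "dy": 0, "dz": 0.002, "twist": 0, "jaw": -1},
  {"dx": 0, "dy": 0, "dz": 0.003, "twist": 0, "jaw": -1},
  {"dx": 0, "dy": 0, "dz": 0.003, "twist": 0, "jaw": -1},
  {"dx": 0, "dy": 0, "dz": 0, "twist": 0, "jaw": -1},
])

```text
t: 18.55
eef_pos: [0.5896, -0.0352, 0.0662]
ee_rot: [3.14, 0.0, -1.428]
force: [0.3, -0.8, -1.2]
width: 0.0525
gripper_force: 25.0
```

Call:
move_arm([
  {"dx": 0, "dy": 0, "dz": 0.004, "twist": 0, "jaw": -1},
  {"dx": 0, "dy": 0, "dz": 0.004, "twist": 0, "jaw": -1},
  {"dx": 0, "dy": 0, "dz": 0.003, "twist": 0, "jaw": -1},
  {"dx": 0, "dy": 0, "dz": 0.001, "twist": 0, "jaw": -1},
  {"dx": 0, "dy": 0, "dz": 0, "twist": 0, "jaw": -1},
])

```text
t: 18.97
eef_pos: [0.5898, -0.0352, 0.0544]
ee_rot: [3.141, -0.0, -1.428]
force: [0.1, 0.4, -1.8]
width: 0.0522
gripper_force: 25.0
```

Call:
move_arm([
  {"dx": 0, "dy": 0, "dz": 0.001, "twist": 0, "jaw": -1},
  {"dx": 0, "dy": 0, "dz": 0.0008, "twist": 0, "jaw": -1},
  {"dx": 0, "dy": 0, "dz": 0, "twist": 0, "jaw": -1},
  {"dx": 0, "dy": 0, "dz": 0, "twist": 0, "jaw": -1},
])

```text
t: 19.3
eef_pos: [0.5902, -0.0351, 0.0533]
ee_rot: [-3.141, 0.0, -1.428]
force: [1.4, -0.7, -1.2]
width: 0.0523
gripper_force: 25.0
```

Call:
move_arm([
  {"dx": 0, "dy": 0, "dz": 0.0008, "twist": 0, "jaw": -1},
  {"dx": 0, "dy": 0, "dz": 0, "twist": 0, "jaw": -1},
  {"dx": 0, "dy": 0, "dz": 0, "twist": 0, "jaw": -1},
])

```text
t: 19.55
eef_pos: [0.5902, -0.0351, 0.0531]
ee_rot: [-3.141, -0.0, -1.428]
force: [-2.7, 1.0, 5.9]
width: 0.0526
gripper_force: 25.0
```

Call:
move_arm([
  {"dx": 0, "dy": 0, "dz": 0, "twist": 0, "jaw": 0.6},
  {"dx": 0, "dy": 0, "dz": 0, "twist": 0, "jaw": 0.6},
  {"dx": 0, "dy": 0, "dz": 0, "twist": 0, "jaw": 0.6},
  {"dx": 0, "dy": 0, "dz": -0.02, "twist": 0, "jaw": 0.6},
  {"dx": 0, "dy": 0, "dz": -0.035, "twist": 0, "jaw": 0.6},
  {"dx": 0, "dy": 0, "dz": -0.035, "twist": 0, "jaw": 0.4},
  {"dx": -0.0298, "dy": 0, "dz": 0, "twist": 0, "jaw": 0.2},
  {"dx": -0.0298, "dy": 0, "dz": 0, "twist": 0, "jaw": 0.2},
  {"dx": -0.0298, "dy": 0, "dz": 0, "twist": 0, "jaw": 0.2},
  {"dx": -0.0298, "dy": 0, "dz": 0, "twist": 0, "jaw": 0.2},
  {"dx": -0.0298, "dy": 0, "dz": 0, "twist": 0, "jaw": 0.2},
  {"dx": 0, "dy": 0, "dz": 0, "twist": -0.11, "jaw": 0.2},
])

```text
t: 20.55
eef_pos: [0.5688, 0.1164, 0.1425]
ee_rot: [-3.14, 0.001, -1.319]
force: [-0.1, -0.3, 0.5]
width: 0.0525
gripper_force: 0.0
```

Call:
move_arm([
  {"dx": 0, "dy": 0, "dz": 0, "twist": -0.12, "jaw": 0.2},
  {"dx": 0, "dy": 0, "dz": 0, "twist": -0.12, "jaw": 0.2},
  {"dx": 0, "dy": 0, "dz": 0, "twist": -0.12, "jaw": 0.2},
  {"dx": 0, "dy": 0, "dz": 0, "twist": -0.12, "jaw": 0.2},
  {"dx": 0, "dy": 0, "dz": 0, "twist": -0.12, "jaw": 0.2},
  {"dx": 0, "dy": 0, "dz": 0, "twist": -0.12, "jaw": 0.2},
  {"dx": 0, "dy": 0, "dz": 0, "twist": -0.12, "jaw": 0.2},
  {"dx": 0, "dy": 0, "dz": 0, "twist": -0.12, "jaw": 0.2},
  {"dx": 0, "dy": 0, "dz": 0, "twist": -0.12, "jaw": 0.2},
  {"dx": 0, "dy": 0, "dz": 0, "twist": -0.12, "jaw": 0.2},
  {"dx": 0, "dy": 0, "dz": 0, "twist": -0.12, "jaw": 0.2},
  {"dx": 0, "dy": 0, "dz": 0, "twist": -0.12, "jaw": 0.2},
])

```text
t: 21.55
eef_pos: [0.569, 0.1124, 0.1423]
ee_rot: [-3.142, -0.0, 0.128]
force: [0.4, 0.3, -0.4]
width: 0.0522
gripper_force: 0.0
```

```bash
python3 go.py .5686 .1123 .0355 .2; python3 -c "
from h import *
a=snap('top','t4.png')[140:215,225:325];b=snap('scene','s4.png')[185:260,190:290]
cv2.imwrite('pics/c4.png',np.vstack([cv2.resize(x,None,fx=4,fy=4,interpolation=cv2.INTER_CUBIC) for x in(a,b)]))"
```

```text
t 21.55 pos [0.569  0.1124 0.1423] yaw 0.1276 F [ 0.4  0.3 -0.4] M [-0.08  0.    0.02] w 0.052222698077663395
dx -0.0004 dy 0.0001 dz 0.1068 twist -0.0724
```

View pics/c4.png

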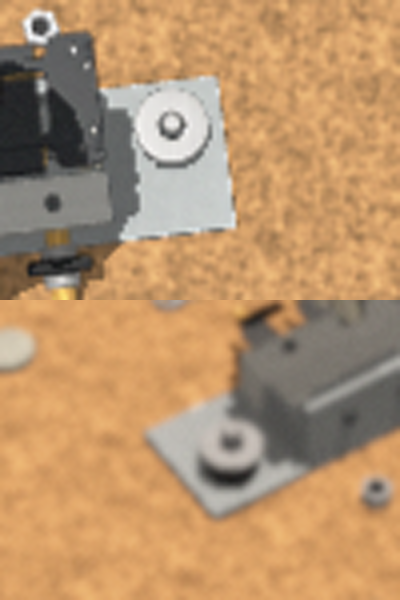

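The washer lies flat on the bush around the stud (crop (172,125)). Now down to the bolt.

Call:
move_arm([
  {"dx": -0.0004, "dy": 0, "dz": 0, "twist": -0.075, "jaw": 0.2},
  {"dx": 0, "dy": 0, "dz": 0.03, "twist": 0, "jaw": 0.2},
  {"dx": 0, "dy": 0, "dz": 0.03, "twist": 0, "jaw": 0.2},
  {"dx": 0, "dy": 0, "dz": 0.025, "twist": 0, "jaw": 0.2},
  {"dx": 0, "dy": 0, "dz": 0.012, "twist": 0, "jaw": 0.2},
  {"dx": 0, "dy": 0, "dz": 0.006, "twist": 0, "jaw": 0.2},
  {"dx": 0, "dy": 0, "dz": 0.002, "twist": 0, "jaw": 0.2},
  {"dx": 0, "dy": 0, "dz": 0, "twist": 0, "jaw": -0.1},
  {"dx": 0, "dy": 0, "dz": 0, "twist": 0, "jaw": -0.22},
  {"dx": 0, "dy": 0, "dz": 0, "twist": 0, "jaw": -0.22},
  {"dx": 0, "dy": 0, "dz": 0, "twist": 0, "jaw": -0.22},
], force=3)

```text
t: 22.57
eef_pos: [0.5691, 0.1127, 0.0384]
ee_rot: [-3.141, -0.002, 0.196]
force: [0.7, 0.3, 0.4]
width: 0.0353
gripper_force: 0.0
```

```bash
python3 go.py .5686 .1123 .0355 .2
```

```text
t 22.5667 pos [0.5691 0.1127 0.0384] yaw 0.1964 F [0.7 0.3 0.4] M [-0.04  0.   -0.02] w 0.035282504595427956
dx -0.0006 dy 0.0003 dz 0.0029 twist -0.0036
```

Call:
move_arm([
  {"dx": -0.0005, "dy": 0.0002, "dz": 0.0022, "twist": 0, "jaw": -0.24},
  {"dx": 0, "dy": 0, "dz": 0, "twist": 0, "jaw": -0.26},
  {"dx": 0, "dy": 0, "dz": 0, "twist": 0, "jaw": -0.26},
  {"dx": 0, "dy": 0, "dz": 0, "twist": 0, "jaw": -0.26},
])

```text
t: 22.9
eef_pos: [0.5681, 0.112, 0.0353]
ee_rot: [-3.142, -0.0, 0.197]
force: [0.6, 0.3, 0.5]
width: 0.0323
gripper_force: 0.0
```

```bash
python3 go.py .5686 .1123 .0355 .2
```

```text
t 22.9 pos [0.5681 0.112  0.0353] yaw 0.1966 F [0.6 0.3 0.5] M [-0.09 -0.03 -0.02] w 0.03233380715673126
dx 0.0005 dy -0.0002 dz -0.0002 twist -0.0034
```

Call:
move_arm([
  {"dx": 0, "dy": 0, "dz": 0, "twist": 0, "jaw": -0.275},
  {"dx": 0, "dy": 0, "dz": 0, "twist": 0, "jaw": -0.29},
  {"dx": 0, "dy": 0, "dz": 0, "twist": 0, "jaw": -0.29},
  {"dx": 0, "dy": 0, "dz": 0, "twist": 0, "jaw": -0.29},
])

```text
t: 23.23
eef_pos: [0.5681, 0.1123, 0.0352]
ee_rot: [-3.141, -0.0, 0.197]
force: [-1.2, 1.6, 0.6]
width: 0.0308
gripper_force: 1.0
```

```bash
python3 go.py .5686 .1123 .0355 .2
```

```text
t 23.2333 pos [0.5681 0.1123 0.0352] yaw 0.1967 F [-1.2  1.6  0.6] M [0.63 0.35 0.  ] w 0.030840104094579254
dx 0.0005 dy 0.0001 dz -0.0003 twist -0.0033
```

Call:
move_arm([
  {"dx": 0.0004, "dy": -0.0003, "dz": 0, "twist": 0, "jaw": -0.29},
  {"dx": 0, "dy": 0, "dz": 0, "twist": 0, "jaw": -0.3},
  {"dx": 0, "dy": 0, "dz": 0, "twist": 0, "jaw": -0.3},
  {"dx": 0, "dy": 0, "dz": 0, "twist": 0, "jaw": -0.3},
])

```text
t: 23.57
eef_pos: [0.5684, 0.1126, 0.0352]
ee_rot: [-3.141, -0.0, 0.197]
force: [-1.6, 1.9, 0.6]
width: 0.0308
gripper_force: 1.1
```

```bash
python3 go.py .5686 .1123 .0355 .2
```

```text
t 23.5667 pos [0.5684 0.1126 0.0352] yaw 0.1967 F [-1.6  1.9  0.6] M [0.71 0.34 0.  ] w 0.030844758037876997
dx 0.0001 dy 0.0003 dz -0.0003 twist -0.0033
```

Call:
move_arm([
  {"dx": 0, "dy": -0.0003, "dz": 0, "twist": 0, "jaw": -0.31},
  {"dx": 0, "dy": 0, "dz": 0, "twist": 0, "jaw": -0.31},
  {"dx": 0, "dy": 0, "dz": 0, "twist": 0, "jaw": -0.31},
])

```text
t: 23.82
eef_pos: [0.5684, 0.1128, 0.0352]
ee_rot: [-3.142, -0.0, 0.197]
force: [-0.5, 2.0, 0.0]
width: 0.0303
gripper_force: 1.0
```

```bash
python3 go.py .5686 .1123 .0355 .2
```

```text
t 23.8167 pos [0.5684 0.1128 0.0352] yaw 0.1967 F [-0.5  2.   0. ] M [0.63 0.17 0.01] w 0.030304438645810006
dx 0.0001 dy 0.0005 dz -0.0003 twist -0.0033
```

Call:
move_arm([
  {"dx": 0, "dy": -0.0004, "dz": 0, "twist": 0, "jaw": -0.31},
  {"dx": 0, "dy": 0, "dz": 0, "twist": 0, "jaw": -0.31},
  {"dx": 0, "dy": 0, "dz": 0, "twist": 0, "jaw": -0.31},
])

```text
t: 24.07
eef_pos: [0.5683, 0.1129, 0.0352]
ee_rot: [3.141, 0.0, 0.197]
force: [-1.0, 0.0, 0.4]
width: 0.0305
gripper_force: 0.0
```

```bash
python3 go.py .5686 .1123 .0355 .2
```

```text
t 24.0667 pos [0.5683 0.1129 0.0352] yaw 0.1967 F [-1.   0.   0.4] M [-0.12  0.   -0.02] w 0.030523710234458833
dx 0.0002 dy 0.0007 dz -0.0003 twist -0.0033
```

Call:
move_arm([
  {"dx": 0, "dy": 0, "dz": 0, "twist": 0, "jaw": -0.35},
  {"dx": 0, "dy": 0, "dz": 0, "twist": 0, "jaw": -0.35},
  {"dx": 0, "dy": 0, "dz": 0, "twist": 0, "jaw": -0.35},
])

```text
t: 24.32
eef_pos: [0.5683, 0.1129, 0.0351]
ee_rot: [3.141, 0.0, 0.197]
force: [0.0, -1.0, -0.0]
width: 0.0299
gripper_force: 3.0
```

```bash
python3 go.py .5686 .1123 .0355 .2
```

```text
t 24.3167 pos [0.5683 0.1129 0.0351] yaw 0.1966 F [ 0. -1. -0.] M [-0.4  -0.19 -0.04] w 0.029887144669221363
dx 0.0002 dy 0.0007 dz -0.0004 twist -0.0034
```

The bolt is centred and both flats are aligned (width 29.9 mm, almost no moment). Now a firm grip.

Call:
move_arm([
  {"dx": 0, "dy": 0, "dz": 0, "twist": 0, "jaw": -1},
  {"dx": 0, "dy": 0, "dz": 0, "twist": 0, "jaw": -1},
  {"dx": 0, "dy": 0, "dz": 0, "twist": 0, "jaw": -1},
  {"dx": 0, "dy": 0, "dz": 0, "twist": 0, "jaw": -1},
], force=35)

```text
t: 24.65
eef_pos: [0.5682, 0.1129, 0.0351]
ee_rot: [3.141, 0.0, 0.197]
force: [0.7, -2.5, 0.3]
width: 0.0296
gripper_force: 35.0
```

```bash
python3 go.py .5686 .1123 .0355 .2
```

```text
t 24.65 pos [0.5682 0.1129 0.0351] yaw 0.1966 F [ 0.7 -2.5  0.3] M [-0.94 -0.34 -0.08] w 0.029647316519178134
dx 0.0002 dy 0.0007 dz -0.0004 twist -0.0034
```

```bash
python3 -c "
from station import arm
print(arm.job_done())"
```

```text
the job is handed in; nothing more can be done
None
```

I handed the job in at about 25 s with the bush and then the plate washer seated on the stud, and the bolt head held by two opposite flats at 35 N; measured opening and moments suggest it turned little, if at all (not checked by camera).

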